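# Stop the warming plate, add a dish, reset the stop

### The arm

A 6-joint arm with a two-finger parallel gripper is mounted at the origin on the work surface. World frame = base frame: x ahead of the robot, y to its left, z up, the work surface at z = 0. Lengths are in m, angles in degrees, forces in N, time in s.
With the tool pointing down it reaches from about 0.35 to 0.875 m from the base axis. Payload 4.2 kg.
Tool frame: the origin (TCP) lies at the very end of the fingers, on their centre line; the grasp point (between the pads) lies 19 mm behind it; z points along the fingers, x is the direction in which the jaws open and shut, and the axes are right-handed (so a half turn about z gives the same grasp; the last joint's range is limited). The gripper opens to 87 mm and grips with 3 to 60 N. Pads are 19 mm wide; open, the fingers measure 117 mm over their backs; the gripper's body (75 mm by 190 mm) begins 51 mm behind the grasp point.
Start: joints at [-53.079, 22.042, 0.453, 0, -68.411, -14.817], TCP at [0.235, -0.579, 0.223] pointing down, gripper open.
Joint ranges: [-179.83, 179.83], [-69.29, 118.12], [-61.27, 80.66], [-181.25, 117.63], [-171.15, -9.14], [-177.46, 177.46]. Speed limits (degrees/s): [159.86, 159.86, 180, 180, 180, 180].

### API

Orientations are given as a 3x3 rotation matrix whose columns are the frame's x, y, z axes.
In Python, from station import r gives the robot as it stands.
- The arm moves only by the tool move_arm, never from a script. Its argument "series" is a list that holds one entry, the list of rows, each a list of 7 numbers: the shift along the tool's x, y, z in cm, then the turn, a rotation vector about the tool's x, y, z in degrees, then the opening, from -1 (shut) to 1 (fully open). In form: [[[dx, dy, dz, wx, wy, wz, fingers], ...]]. A call has 1 to 12 rows; each row shifts and turns the commanded pose from where the row before left it, along the tool's axes as they then stand; what a row does not reach is not made up. A row lasts 1/8 s, in which the tool goes at most 62.5 mm and 10.7 degrees, less where a joint would pass 70% of its speed; a pose out of reach is approached as far as the arm can. A call is refused whole if a number of a shift passes 6.25 or a number of a turn 10.7, either way. A call with a gripper value outside its range is refused whole. The fingers move at their own pace and stop on an object; the grip force is fixed at half the most. Time passes only in rows, so rows that do not move let the fingers close. It gives the time, the measured TCP pose, the force and the opening at its end, in the units of the state.
- r.sense(): the state, without advancing time (a new reading comes with each control period).
- r.capture(name): name is "side" or "top" or "wrist"; returns a dict with "color" (400x640x3 uint8, blue, green, red), "fx", "fy", "cx", "cy" (pixels), "rvec" (rotation vector, rad) and "tvec" (3), from world to camera coordinates, as OpenCV has them; the wrist camera has in their place "tool_from_camera" (4x4, takes a point from camera to tool coordinates, whose origin is the TCP and whose axes are the tool frame's). Camera axes: x right, y down, z forward; pixel columns grow to the right and rows downward; lengths in m; the calibration is good to about 2 mm. A picture is of the moment at which its call begins: read the wrist's pose just before it. There is no depth.
- r.finish_job(): hands the job in, once; it reports no verdict.
The state is a dict: "time_s": time; "joints": joint angles; "joint_velocities": joint speeds; "effort": joint torques, N m; "tcp_pos": TCP position; "ee_rot": TCP orientation; "wrist_force": force on the tool from outside, world axes, zero at the start; "moment": the same for the moment, N m; "gripper_width": opening from 0.0 (shut) to 1.0 (fully open).
Only numpy, scipy, OpenCV 4.12 (cv2) and the standard library are available. Lean on these libraries where they do the work, as an engineer would, in place of code of your own. Each camera call takes 0.05 s, during which the arm holds its last target.

### The job

Before handling any dish, push the red mushroom stop of the warming plate down until it latches. Then take the blue-lidded dish out of its wooden carrier and set it down gently, upright, on the plate: end to end and in line with the yellow-lidded dish, close up against the free side of the dark wooden spacer slat, leaving the slat against the yellow-lidded dish and that dish where it is. Last, switch the plate on again by turning the red stop clockwise until it is released, let go so that it springs fully up, and leave the mug and the jar alone.

Things in the scene. Friction and masses are not known exactly. Their poses are not given: they have to be found in the camera images.
- warmer: Flat steel warming plate, fixed; 240 (its x) x 400 (its y) x 50 mm high. Origin at the centre of its underside, z up. The grey top, y = -190 to +94 mm, takes the dishes, flat, 50 mm above the table. The black panel with a yellow square is its +y end; the red stop stands there at x = -20, y = +150 mm.
- stop_top (a point): Top of the red mushroom stop, on its vertical axis; z up. Cap 44 mm across, 20 mm high with a 14 mm rim and a low dome; its top is 94 mm above the table when up, 84 when latched. Under it only a stem and a 34 mm collar, so fingertips can reach round it to the panel, 50 mm above the table. Pushing at the middle meets about 6 N; past 5 mm it snaps 10 mm down and stays.
- stop_knob (a joint): How far the red cap is wound down, anticlockwise seen from above: 0 rad when up, 1.0 when latched down. It turns by itself on a steep helix (10 mm per rad) as it is pushed; turned clockwise, gripped round its rim at any yaw, it rises (0.06 N m plus rubbing). Past half way (0.5 rad) it springs up by itself once let go. About 0.8 rad in one grasp does it.
- dish: Dish to be moved: closed white block with a flat blue lid, no handle, 46 (its x) x 62 (its y) x 45 mm high, 0.2 to 0.4 kg. Origin at the centre of its underside, z up. In the carrier only its ends (62 mm apart, along y) can be gripped; against the slat only its sides (46 mm apart, along x): put it down on the way and take it the other way.
- neighbour: Dish already on the plate, same shape and size, yellow lid; loose, 0.28 kg. Origin at the centre of its underside, z up; its y, along its 62 mm length, points to the slat and the place beyond it. The blue-lidded dish's origin belongs at x = 0, y = +70 mm of this frame, its y along this y, either way round.
- slat: Dark wooden spacer slat, loose, 60 (its x) x 8 (its y) x 40 mm high, standing upright on the plate against the neighbour's end. Origin at the centre of its underside, at y = +35 mm of the neighbour's frame.
- carrier: Wooden carrier, fixed: base 100 (its x) x 120 (its y) x 6 mm; two upright boards, 54 mm long along y, 8 mm thick, centred at x = -30 and +30 mm, tops 64 mm above the table. The blue-lidded dish stands on the base between them (3 mm free each side), its y along this y, its ends sticking out past the boards. Origin at the centre of the underside.
- mug: White mug, 76 mm across, 85 mm high; bystander. Origin at the centre of its underside.
- jar: Small amber jar with an orange cap, 56 mm across, 70 mm high; bystander. Origin at the centre of its underside.
Not all that is in view belongs to the job. Leave any pink or purple look-alike of the dish alone.

How it is judged (in metres and radians):
On the way, in this order (a step that is already met when the one before it is completed fails the run):
1. the red stop is pushed down and latched (z of stop_top in the frame of warmer below 0.0865 m), for 0.2 s.
2. with the stop down, the blue-lidded dish stands on the plate against the slat, in line with the yellow-lidded dish, and is let go (z of stop_top in the frame of warmer below 0.0865 m and y of dish in the frame of neighbour between 0.068 and 0.0745 m and x of dish in the frame of neighbour between -0.008 and 0.008 m and angle between the y axis of dish and the y axis of neighbour, either way round below 0.1 rad and z of dish in the frame of warmer between 0.047 and 0.053 m and angle between dish's own z axis and vertical below 0.06 rad and y of slat in the frame of neighbour between 0.0325 and 0.0395 m and angle between slat's own z axis and vertical below 0.1 rad and contact force between the fingers and dish below 0.05 N and linear speed of dish below 0.01 m/s), for 0.2 s.
At the end, for the whole second after the job is handed in: Red stop fully up (within 2 mm). Blue-lidded dish upright on the plate, released, at rest, in line with the yellow-lidded one (8 mm, 0.1 rad); gap 6 to 12.5 mm, the 8 mm slat standing in it against the yellow-lidded dish (within 4 mm) (z of stop_top in the frame of warmer above 0.0925 m and y of dish in the frame of neighbour between 0.068 and 0.0745 m and x of dish in the frame of neighbour between -0.008 and 0.008 m and angle between the y axis of dish and the y axis of neighbour, either way round below 0.1 rad and z of dish in the frame of warmer between 0.047 and 0.053 m and angle between dish's own z axis and vertical below 0.06 rad and y of slat in the frame of neighbour between 0.0325 and 0.0395 m and angle between slat's own z axis and vertical below 0.1 rad and contact force between the fingers and dish below 0.05 N and linear speed of dish below 0.01 m/s); the robot touches nothing.
It fails at once if a dish is handled while the stop is up (z of stop_top in the frame of warmer above 0.0915 m and (contact force between the fingers and dish above 1 N or contact force between the fingers and neighbour above 1 N)).
It fails at once if the blue-lidded dish is let go more than 25 mm above the plate (height (world z) of dish above 0.077 m and contact force between the fingers and dish below 0.05 N).
It fails at once if the blue-lidded dish is tipped by more than 0.5 rad (angle between dish's own z axis and vertical above 0.5 rad).
It fails at once if the yellow-lidded dish is shifted by more than 20 mm (distance of neighbour from where it was at the start of the episode above 0.02 m).
It fails at once if the mug or the jar is moved by more than 30 mm (distance of any of mug, jar from where it was at the start of the episode above 0.03 m).
It also fails if it takes over 72 s, if anything falls off the work surface, if the arm or the gripper's body presses on something with over 40 N, if the wrist force passes 120 N, or if a joint passes its speed limit or range.

## Working session

There is one attempt and no reset: what is moved stays moved. The work goes in short steps, Python scripts to look and compute and a tool call to move; the robot and the scene stay as the last step left them, time stands still between calls to the robot, and variables do not carry over. Pictures are saved under pics/ and viewed, and the job is handed in when it is done.

Besides the shell and the picture viewer there is one more tool, called after "Emit:" as name(argument=value, ...) on one line, values as JSON. move_arm: Moves the arm, as the interface text tells. Its arguments: {"type":"object","properties":{"series":{"type":"array","items":{"type":"array","items":{"type":"array","items":{"type":"number"}}}}},"required":["series"]}

```bash
mkdir -p pics; ls
cat > h.py <<'E'
import numpy as np,cv2
from station import r
def P(c):
    R,_=cv2.Rodrigues(np.array(c["rvec"],float)); K=np.array([[c["fx"],0,c["cx"]],[0,c["fy"],c["cy"]],[0,0,1]]); return K,R,np.array(c["tvec"],float).ravel()
def ray(c,u,v,z):
    K,R,t=P(c); d=R.T@np.linalg.solve(K,[u,v,1.]); o=-R.T@t
    return o+d*(z-o[2])/d[2]
def proj(c,p):
    K,R,t=P(c); q=K@(R@np.array(p,float)+t); return q[:2]/q[2]
E
python3 - <<'E'
from h import *
s=r.sense();print(s["tcp_pos"],s["ee_rot"],s["time_s"],s["gripper_width"])
for n in ["top","side","wrist"]:
    c=r.capture(n);cv2.imwrite(f"pics/{n}0.png",c["color"])
    import pickle;pickle.dump(c,open(f"{n}0.pkl","wb"))
    print(n,{k:v for k,v in c.items() if k!="color"})
    if n!="wrist":
        K,R,t=P(c);print(-R.T@t)
E
```

```text
pics
[ 0.23495358 -0.57851131  0.22146297] [[-3.76105588e-01  9.26576349e-01 -9.25147135e-04]
 [ 9.26574230e-01  3.76106710e-01  1.98484849e-03]
 [ 2.18706772e-03 -1.10704883e-04 -9.99997602e-01]] 0.0 0.9981399260643035
top {'fx': 452.0477745121283, 'fy': 452.0477745121283, 'cx': 320.5344267974478, 'cy': 202.845262637629, 'rvec': array([ 2.15584575, -2.10414269,  0.2276997 ]), 'tvec': array([-0.10993778,  0.5357331 ,  1.29867652])}
[ 0.28023737 -0.07146956  1.379136  ]
side {'fx': 464.3241336978651, 'fy': 464.3241336978651, 'cx': 318.7286799440619, 'cy': 196.0748847224388, 'rvec': array([ 0.26631144, -2.70911116,  1.4212926 ]), 'tvec': array([0.53684568, 0.21037062, 0.97335537])}
[0.41399675 0.77029758 0.71772423]
wrist {'fx': 288.9621882928518, 'fy': 288.9621882928518, 'cx': 319.5455947861758, 'cy': 194.28757019129253, 'tool_from_camera': array([[ 9.99999977e-01,  4.39667159e-05, -2.08049575e-04,
         4.16433723e-04],
       [ 1.49611010e-05,  9.61419573e-01,  2.75086176e-01,
        -7.55439968e-02],
       [ 2.12117569e-04, -2.75086173e-01,  9.61419551e-01,
        -1.62664497e-01],
       [ 0.00000000e+00,  0.00000000e+00,  0.00000000e+00,
         1.00000000e+00]])}
```

View pics/top0.png

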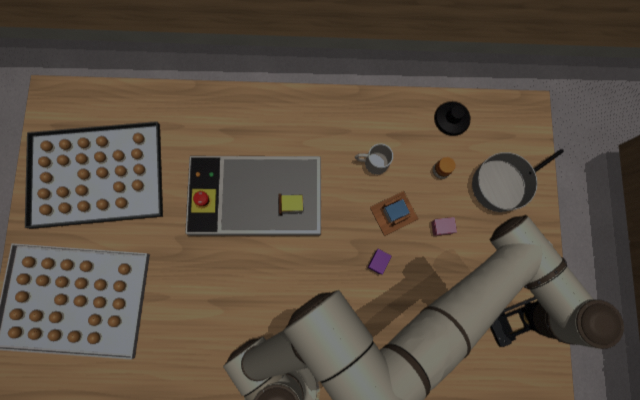

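View pics/side0.png

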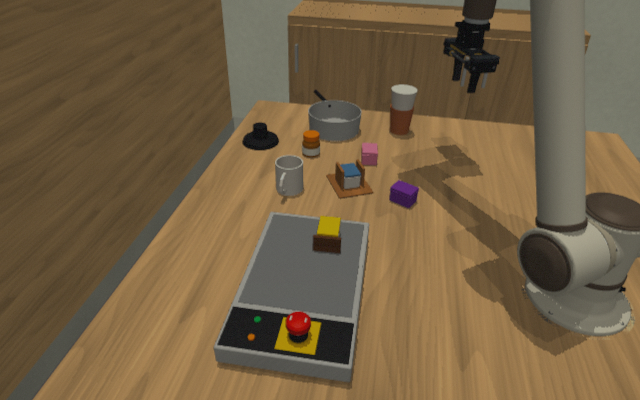

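View pics/wrist0.png

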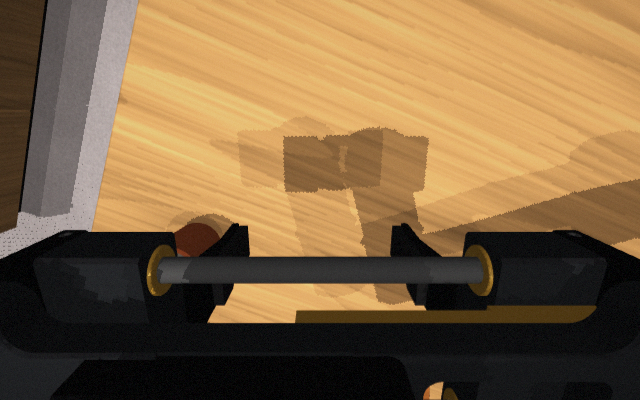

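Top view: the blue-lidded dish in its carrier is at (397,211), the yellow-lidded dish at (291,204), the stop at (201,199). The pink block (445,227) and purple block (380,262) are look-alikes. The mug is at (380,157) and the jar at (446,167). Next I'll make an enlarged crop and measure.

```bash
cat >> h.py <<'E'
def blob(img,kind,minA=15):
    hsv=cv2.cvtColor(img,cv2.COLOR_BGR2HSV)
    if kind=="blue": m=cv2.inRange(hsv,(95,100,50),(115,255,255))
    if kind=="yellow": m=cv2.inRange(hsv,(26,170,70),(34,255,255))
    if kind=="red": m=cv2.inRange(hsv,(0,180,60),(5,255,255))|cv2.inRange(hsv,(174,180,60),(180,255,255))
    if kind=="orange": m=cv2.inRange(hsv,(8,200,100),(16,255,255))
    cs,_=cv2.findContours(m,cv2.RETR_EXTERNAL,cv2.CHAIN_APPROX_NONE)
    return sorted([c for c in cs if cv2.contourArea(c)>minA],key=cv2.contourArea,reverse=True),m
E
python3 - <<'E'
from h import *
import pickle
H={"blue":.051,"yellow":.095,"red":.09}
for n in ["top","side"]:
    c=pickle.load(open(f"{n}0.pkl","rb"))
    for k in H:
        bs,m=blob(c["color"],k)
        for b in bs[:3]:
            M=cv2.moments(b);u,v=M["m10"]/M["m00"],M["m01"]/M["m00"]
            W=np.array([ray(c,*p[0],H[k])[:2] for p in b],np.float32)
            rc=cv2.minAreaRect(W)
            print(n,k,cv2.contourArea(b),round(u),round(v),ray(c,u,v,H[k]).round(4),np.round(rc[0],4),np.round(rc[1],4),round(rc[2],1))
c=pickle.load(open("top0.pkl","rb"))["color"]
a=cv2.resize(c[140:260,170:330],None,fx=5,fy=5,interpolation=cv2.INTER_CUBIC);cv2.imwrite("pics/cropA.png",a)
a=cv2.resize(c[130:280,340:480],None,fx=4,fy=4,interpolation=cv2.INTER_CUBIC);cv2.imwrite("pics/cropB.png",a)
c=pickle.load(open("side0.pkl","rb"))["color"]
a=cv2.resize(c[130:230,250:440],None,fx=4,fy=4,interpolation=cv2.INTER_CUBIC);cv2.imwrite("pics/cropC.png",a)
E
```

```text
top blue 238.5 397 210 [ 0.5233 -0.3252  0.051 ] [ 0.5235 -0.3248] [0.0431 0.0574] 25.9
top red 119.5 201 199 [0.5342 0.251  0.09  ] [0.5345 0.2513] [0.0383 0.0374] 4.3
side blue 144.5 350 170 [ 0.519  -0.3196  0.051 ] [ 0.5194 -0.3205] [0.0416 0.0633] 19.1
side yellow 273.0 328 225 [ 0.5289 -0.0103  0.095 ] [ 0.5285 -0.0109] [0.0445 0.0585] 3.7
side red 424.0 298 323 [0.5351 0.2581 0.09  ] [0.5346 0.2583] [0.0397 0.0492] 11.6
```

View pics/cropA.png

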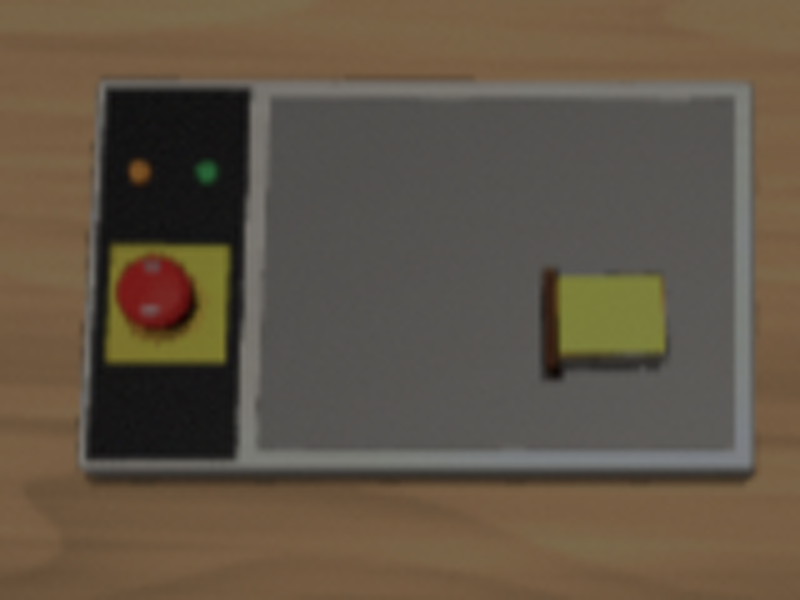

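View pics/cropB.png

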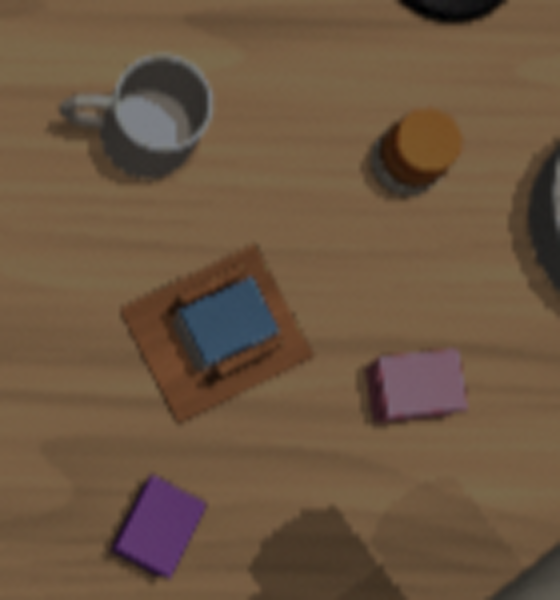

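View pics/cropC.png

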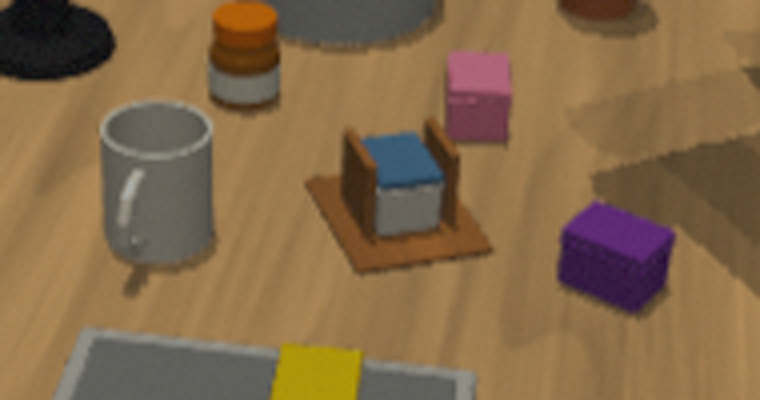

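```bash
cat >> h.py <<'E'
def plan(target,heading=None,s=None):
    """print shift in tool cm (after turning about tool z) and the turn"""
    s=s or r.sense(); R=np.array(s["ee_rot"]);p=np.array(s["tcp_pos"])
    h=np.degrees(np.arctan2(R[1,0],R[0,0]))
    d=(np.array(target)-p)*100
    out={"hd":round(h,2),"shift_now":(R.T@d).round(2)}
    if heading is not None:
        wz=(h-heading+90)%180-90
        from scipy.spatial.transform import Rotation as Ro
        hn=np.radians(h-wz); R2=np.array([[np.cos(hn),np.sin(hn),0],[np.sin(hn),-np.cos(hn),0],[0,0,-1]])
        # full turn (incl. levelling) in tool axes
        rv=Ro.from_matrix(R.T@R2).as_rotvec(degrees=True)
        out["turn"]=rv.round(2); out["shift_after_turn"]=(R2.T@d).round(2)
    print(out)
def wcam(c,s):
    """world<-camera from wrist"""
    T=np.eye(4);T[:3,:3]=s["ee_rot"];T[:3,3]=s["tcp_pos"]
    return T@np.array(c["tool_from_camera"])
def wray(c,M,u,v,z):
    d=M[:3,:3]@np.array([(u-c["cx"])/c["fx"],(v-c["cy"])/c["fy"],1.]);o=M[:3,3]
    return o+d*(z-o[2])/d[2]
E
python3 - <<'E'
from h import *
plan((.45,-.365,.223),116)
E
```

```text
{'hd': np.float64(112.1), 'shift_now': array([11.71, 27.96, -0.11]), 'turn': array([-0.  , -0.09, -3.9 ]), 'shift_after_turn': array([ 9.78, 28.69, -0.13])}
```

Emit:
move_arm(series=[[[0,0,0,0,0,-3.9,1],[1.6,4.8,0,0,0,0,1],[1.6,4.8,0,0,0,0,1],[1.6,4.8,0,0,0,0,1],[1.6,4.8,0,0,0,0,1],[1.6,4.8,0,0,0,0,1],[1.7,4.7,0,0,0,0,1],[0,0,0,0,0,0,1]]])

```text
time_s: 1.15
tcp_pos: [0.4526, -0.3637, 0.2222]
ee_rot: [[-0.443, 0.897, -0.0], [0.897, 0.443, 0.001], [0.001, 0.0, -1.0]]
wrist_force: [-0.1, -0.2, -0.7]
gripper_width: 1.0
```

```bash
cat > shot.py <<'E'
from h import *
import pickle,sys
def shot(name):
    s=r.sense();c=r.capture("wrist");cv2.imwrite(f"pics/{name}.png",c["color"]);pickle.dump((c,s),open(f"{name}.pkl","wb"));return c,s
if __name__=="__main__":
    c,s=shot(sys.argv[1]);print(s["time_s"],s["tcp_pos"],s["wrist_force"])
E
python3 shot.py w1
```

```text
1.15 [ 0.4525847  -0.36369696  0.22215074] [-0.07215145 -0.19768516 -0.69271546]
```

View pics/w1.png

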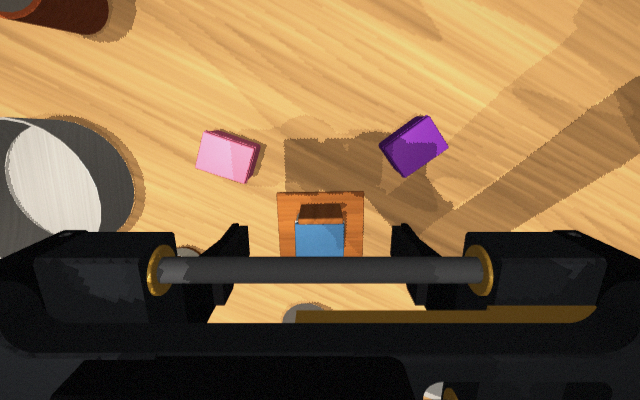

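Emit:
move_arm(series=[[[0,4,0,0,0,0,1],[0,4,0,0,0,0,1],[0,0,0,0,0,0,1]]])

```text
time_s: 1.58
tcp_pos: [0.5235, -0.3308, 0.2217]
ee_rot: [[-0.439, 0.898, -0.001], [0.898, 0.439, 0.0], [0.001, -0.001, -1.0]]
wrist_force: [-0.7, -0.0, -0.7]
gripper_width: 1.003
```

```bash
python3 shot.py w2
```

```text
1.575 [ 0.52350246 -0.33076462  0.22172781] [-0.66217191 -0.00975171 -0.66390662]
```

View pics/w2.png

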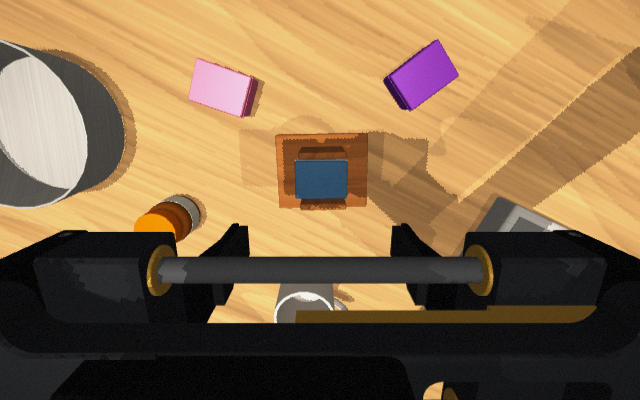

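```bash
cat > m2.py <<'E'
from h import *
import pickle,sys
def meas(name,kind,z,k=0):
    c,s=pickle.load(open(f"{name}.pkl","rb"));M=wcam(c,s)
    bs,m=blob(c["color"],kind,40)
    for b in bs[:2]:
        W=np.array([wray(c,M,*p[0],z)[:2] for p in b],np.float32)
        rc=cv2.minAreaRect(W);bx=cv2.boxPoints(rc)
        e=[bx[1]-bx[0],bx[2]-bx[1]];e=max(e,key=np.linalg.norm)
        print(name,kind,cv2.boundingRect(b),"ctr",np.round(rc[0],4),"size",np.round(rc[1],4),"long hdg",round(np.degrees(np.arctan2(e[1],e[0]))%180,1))
if __name__=="__main__": meas(sys.argv[1],sys.argv[2],float(sys.argv[3]))
E
python3 m2.py w2 blue .051; python3 m2.py w2 orange .07
python3 - <<'E'
from h import *
import pickle
c=pickle.load(open("top0.pkl","rb"))
print("mug rim",ray(c,380,157,.085),"jar",ray(c,446,167,.07))
c,s=pickle.load(open("w2.pkl","rb"));M=wcam(c,s)
for u,v in [(276,136),(367,134),(368,206),(279,209)]: print(wray(c,M,u,v,.006).round(4))
E
```

```text
w2 blue (295, 161, 52, 38) ctr [ 0.5245 -0.3283] size [0.0449 0.0608] long hdg 116.1
w2 orange (145, 203, 44, 39) ctr [ 0.6392 -0.4655] size [0.0491 0.0338] long hdg 68.6
mug rim [ 0.67606421 -0.27071579  0.085     ] jar [ 0.65509642 -0.47268127  0.07      ]
[ 0.5071 -0.4007  0.006 ]
[ 0.4534 -0.2966  0.006 ]
[ 0.5384 -0.2486  0.006 ]
[ 0.5962 -0.3571  0.006 ]
```

Emit:
move_arm(series=[[[0,0,-0.6,0,0,8.7,1],[0,0,-0.6,0,0,8.7,1],[0,0,-0.6,0,0,8.7,1],[5.8,0.2,0,0,0,0,1],[5.8,0.2,0,0,0,0,1],[5.8,0.2,0,0,0,0,1],[5.8,0.2,0,0,0,0,1],[5.8,0.2,0,0,0,0,1],[5.8,0.2,0,0,0,0,1],[0,0,0,0,0,0,1]]])

```text
time_s: 2.88
tcp_pos: [0.5345, 0.0188, 0.2407]
ee_rot: [[-0.002, 1.0, 0.0], [1.0, 0.002, 0.0], [0.0, 0.0, -1.0]]
wrist_force: [0.5, -0.3, 0.4]
gripper_width: 0.995
```

```bash
python3 shot.py w3; python3 m2.py w3 yellow .095;  python3 m2.py w3 red .09
```

```text
2.875 [0.53452505 0.01875826 0.2407224 ] [ 0.46050231 -0.27149907  0.35363136]
w3 yellow (475, 150, 64, 56) ctr [0.5285 0.222 ] size [0.0615 0.0615] long hdg 90.1
w3 red (502, 166, 44, 37) ctr [0.5366 0.2469] size [0.0414 0.0489] long hdg 90.1
```

View pics/w3.png

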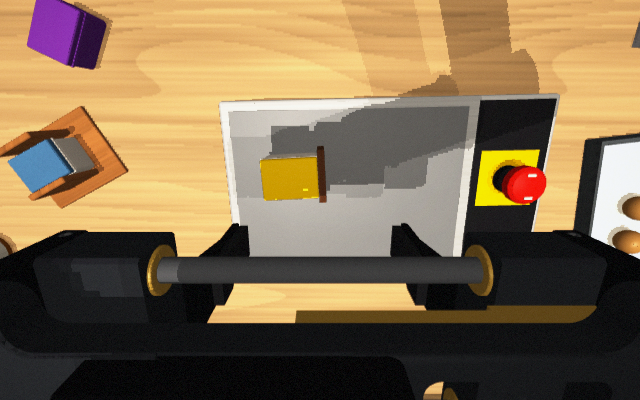

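Run:
```python
from h import *
import pickle
c,s=pickle.load(open("w3.pkl","rb"));M=wcam(c,s);img=c["color"]
hsv=cv2.cvtColor(img,cv2.COLOR_BGR2HSV)
print(hsv[180,290],hsv[180,322],hsv[150,322],hsv[190,322],hsv[130,400])
m=cv2.inRange(hsv,(18,200,90),(34,255,255));m[:,:230]=0;m[:,400:]=0;m[:130]=0;m[225:]=0
cs,_=cv2.findContours(m,cv2.RETR_EXTERNAL,cv2.CHAIN_APPROX_NONE);b=max(cs,key=cv2.contourArea)
print(cv2.boundingRect(b))
W=np.array([wray(c,M,*p[0],.095)[:2] for p in b],np.float32);rc=cv2.minAreaRect(W);print("lid",rc)
m=cv2.inRange(hsv,(0,60,0),(20,255,110));m[:,:310]=0;m[:,330:]=0;m[:140]=0;m[210:]=0
ys,xs=np.nonzero(m);print("slat px",xs.min(),xs.max(),ys.min(),ys.max())
cs,_=cv2.findContours(m,cv2.RETR_EXTERNAL,cv2.CHAIN_APPROX_NONE);b=max(cs,key=cv2.contourArea)
W=np.array([wray(c,M,*p[0],.09)[:2] for p in b],np.float32);print("slat",cv2.minAreaRect(W))
for u,v in [(221,101),(558,95),(476,97),(462,255)]: print(wray(c,M,u,v,.05).round(4))
a=cv2.resize(img[90:230,210:370],None,fx=5,fy=4,interpolation=cv2.INTER_CUBIC);cv2.imwrite("pics/w3c.png",a)
```

```text
[ 23 254 207] [ 11 174  63] [ 10 187  60] [  9 167  64] [13 19 96]
(260, 157, 59, 43)
lid ((0.529258668422699, -0.013854600489139557), (0.04519450291991234, 0.06121576577425003), 3.140106678009033)
slat px 317 325 146 201
slat ((0.5253782868385315, 0.020857036113739014), (0.062206920236349106, 0.008237059228122234), 3.1051511764526367)
[ 0.4472 -0.0958  0.05  ]
[0.4399 0.2951 0.05  ]
[0.4423 0.2005 0.05  ]
[0.6452 0.2121 0.05  ]
```

View pics/w3c.png

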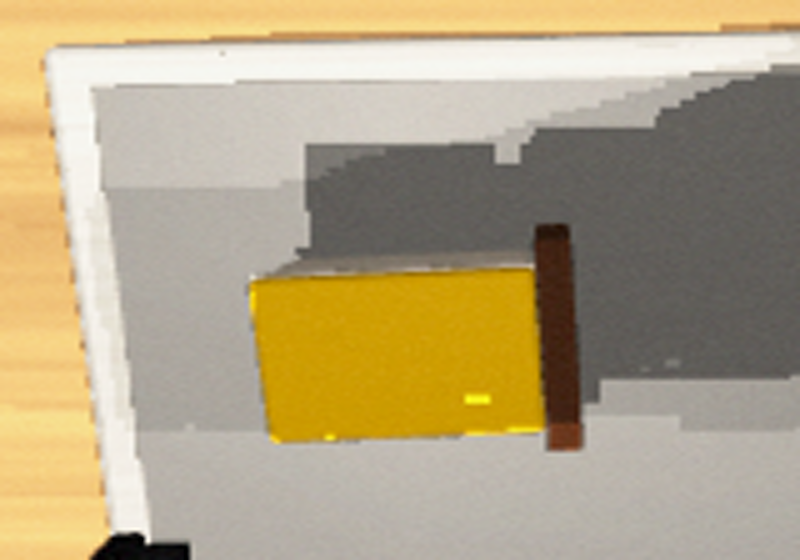

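Emit:
move_arm(series=[[[5.8,0.2,0,0,0,0,1],[5.8,0.2,0,0,0,0,0.2],[5.8,0.2,0,0,0,0,-1],[5.7,0.2,0,0,0,0,-1],[0,0,2,0,0,0,-1],[0,0,0,0,0,0,-1]]])

```text
time_s: 3.68
tcp_pos: [0.5429, 0.2458, 0.2187]
ee_rot: [[0.004, 1.0, -0.004], [1.0, -0.004, -0.003], [-0.003, -0.004, -1.0]]
wrist_force: [-0.3, -0.5, 0.7]
gripper_width: 0.519
```

```bash
python3 shot.py w4;  python3 m2.py w4 red .09; python3 m2.py w4 red .083
```

```text
3.675 [0.54290132 0.24578148 0.21872577] [-0.32746084 -0.45193724  0.6543093 ]
w4 red (305, 162, 41, 40) ctr [0.5367 0.2514] size [0.0416 0.0415] long hdg 89.8
w4 red (305, 162, 41, 40) ctr [0.5384 0.2515] size [0.0426 0.0425] long hdg 89.8
```

View pics/w4.png

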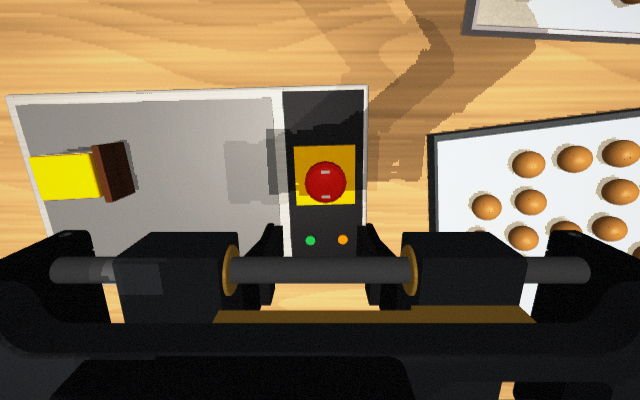

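```bash
python3 -c "
from h import *
plan((.537,.2515,.105),90)"
```

```text
{'hd': np.float64(89.77), 'shift_now': array([ 0.58, -0.65, 11.51]), 'turn': array([-0.08,  0.1 , -0.23]), 'shift_after_turn': array([ 0.57, -0.66, 11.51])}
```

Emit:
move_arm(series=[[[0,0,0,0,0,0,-1],[0,0,0,0,0,0,-1],[0,0,0,0,0,0,-1]]])

```text
time_s: 4.1
tcp_pos: [0.5437, 0.2476, 0.2212]
ee_rot: [[0.002, 1.0, 0.001], [1.0, -0.002, 0.001], [0.001, 0.001, -1.0]]
wrist_force: [-0.4, 0.1, -0.7]
gripper_width: 0.126
```

```bash
python3 shot.py w5;  python3 m2.py w5 red .088; python3 -c "
from h import *
plan((.537,.2515,.105),90)"
```

```text
4.1 [0.54374779 0.247605   0.22118438] [-0.39338344  0.06077985 -0.665813  ]
w5 red (303, 160, 41, 40) ctr [0.5371 0.2516] size [0.0421 0.042 ] long hdg 89.8
{'hd': np.float64(89.88), 'shift_now': array([ 0.37, -0.67, 11.6 ]), 'turn': array([ 0.04, -0.03, -0.12]), 'shift_after_turn': array([ 0.37, -0.67, 11.6 ])}
```

Emit:
move_arm(series=[[[0.4,-0.7,3,0,0,0,-1],[0,0,4.5,0,0,0,-1],[0,0,4,0,0,0,-1],[0,0,0.6,0,0,0,-1],[0,0,0.5,0,0,0,-1],[0,0,0.5,0,0,0,-1],[0,0,0.4,0,0,0,-1],[0,0,0.3,0,0,0,-1],[0,0,0,0,0,0,-1],[0,0,0,0,0,0,-1]]])

```text
time_s: 5.4
tcp_pos: [0.5376, 0.2528, 0.0847]
ee_rot: [[0.001, 1.0, 0.003], [1.0, -0.001, 0.002], [0.002, 0.003, -1.0]]
wrist_force: [-1.7, -0.4, 6.1]
gripper_width: 0.006
```

```bash
python3 shot.py w6
```

```text
5.4 [0.53761232 0.25277963 0.08473892] [-1.74019459 -0.39485171  6.077961  ]
```

View pics/w6.png

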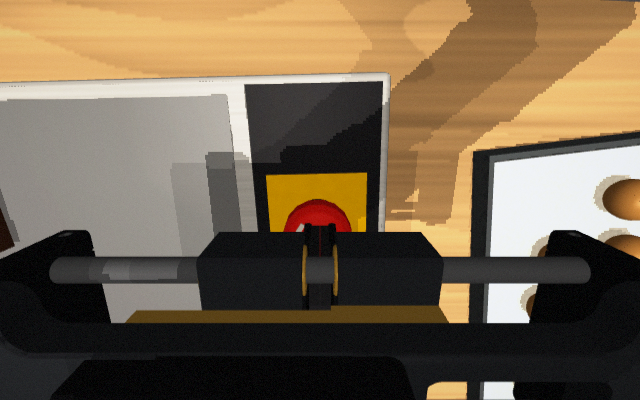

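Emit:
move_arm(series=[[[0,0,0.3,0,0,0,-1],[0,0,0.2,0,0,0,-1],[0,0,0,0,0,0,-1],[0,0,0,0,0,0,-1]]])

```text
time_s: 5.95
tcp_pos: [0.538, 0.2529, 0.0843]
ee_rot: [[-0.001, 1.0, 0.006], [1.0, 0.001, 0.002], [0.002, 0.006, -1.0]]
wrist_force: [-9.5, -1.2, 27.4]
gripper_width: 0.005
```

Emit:
move_arm(series=[[[0,0,-0.5,0,0,0,-1],[0,0,-3,0,0,0,-1],[0,0,-5,0,0,0,0],[0,0,-5,0,0,0,1],[0,0,-1,0,0,0,1],[0,0,0,0,0,0,1]]])

```text
time_s: 6.7
tcp_pos: [0.5364, 0.2522, 0.2229]
ee_rot: [[0.002, 1.0, 0.001], [1.0, -0.002, 0.001], [0.001, 0.001, -1.0]]
wrist_force: [0.8, -0.2, 0.0]
gripper_width: 0.372
```

```bash
python3 - <<'E'
from h import *
c=r.capture("side");cv2.imwrite("pics/s7.png",cv2.resize(c["color"][280:380,210:370],None,fx=5,fy=5));
import pickle
c0=pickle.load(open("side0.pkl","rb"))
for q in (c0,c):
    bs,_=blob(q["color"],"red");print(cv2.boundingRect(bs[0]))
for z in (.084,.094): print(z,proj(c,(.537,.2515,z)))
plan((.5245,-.3275,.225),116.1)
E
python3 shot.py w7;  python3 m2.py w7 red .088;python3 m2.py w7 red .078
```

```text
(287, 312, 24, 24)
(287, 316, 24, 24)
0.084 [297.84871326 322.23838707]
0.094 [297.80317811 318.33203207]
{'hd': np.float64(89.89), 'shift_now': array([-57.93,  -1.02,  -0.33]), 'turn': array([ -0.09,  -0.  , -26.21]), 'shift_after_turn': array([-51.52, -26.51,  -0.35])}
6.75 [0.53587446 0.25181277 0.22153326] [-0.32545502 -0.35403796 -0.28770911]
w7 red (300, 166, 39, 39) ctr [0.5349 0.2515] size [0.0403 0.0414] long hdg 179.9
w7 red (300, 166, 39, 39) ctr [0.5374 0.2515] size [0.0417 0.0428] long hdg 179.9
```

View pics/s7.png

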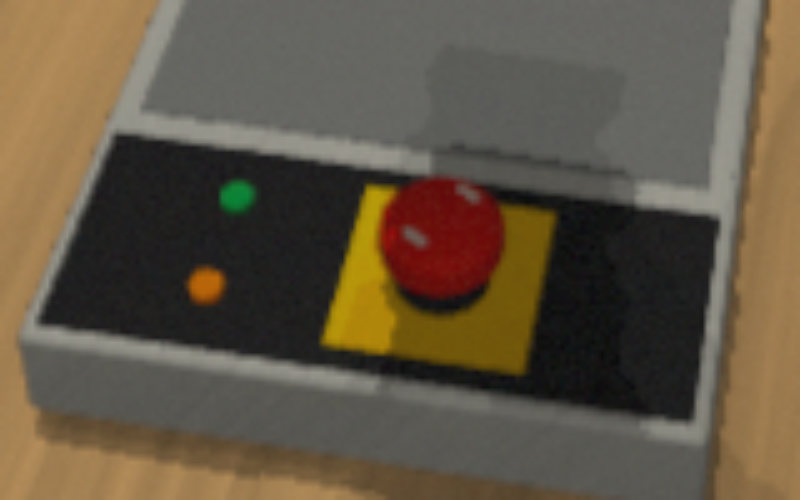

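The red cap in the side view sits 4 px (10 mm) lower and is tilted nowhere, so it has latched. Now on to the dish.

Emit:
move_arm(series=[[[-5.8,-0.1,0,0,0,0,1],[-5.8,-0.1,0,0,0,0,1],[-5.8,-0.1,0,0,0,0,1],[-5.8,-0.1,0,0,0,0,1],[-5.8,-0.1,0,0,0,0,1],[-5.8,-0.1,0,0,0,0,1],[-5.8,-0.1,0,0,0,0,1],[-5.8,-0.1,0,0,0,0,1],[-5.8,-0.1,0,0,0,0,1],[-5.7,-0.1,0,0,0,0,1],[0,0,0,0,0,-8.7,1],[0,0,0,0,0,-8.7,1]]])

```text
time_s: 8.3
tcp_pos: [0.5243, -0.3277, 0.2197]
ee_rot: [[-0.3, 0.954, -0.004], [0.954, 0.3, 0.002], [0.003, -0.004, -1.0]]
wrist_force: [-0.8, -0.1, -0.7]
gripper_width: 1.0
```

Emit:
move_arm(series=[[[0,0,0,0,0,-8.8,1],[0,0,0,0,0,0,1],[0,0,0,0,0,0,1]]])

```text
time_s: 8.68
tcp_pos: [0.5252, -0.3268, 0.2214]
ee_rot: [[-0.438, 0.899, -0.002], [0.899, 0.438, 0.001], [0.002, -0.001, -1.0]]
wrist_force: [-0.1, -0.8, 0.6]
gripper_width: 1.0
```

```bash
python3 shot.py w8;  python3 m2.py w8 blue .051; python3 -c "
from h import *
plan((.5245,-.3275,.028),116.3)"
```

```text
8.675 [ 0.52519519 -0.32675618  0.22141526] [-0.13588363 -0.77360776  0.56930403]
w8 blue (292, 158, 53, 38) ctr [ 0.524  -0.3286] size [0.0446 0.0609] long hdg 116.0
{'hd': np.float64(116.01), 'shift_now': array([-0.05, -0.09, 19.37]), 'turn': array([-0.06, -0.06, -0.29]), 'shift_after_turn': array([-0.03, -0.11, 19.37])}
```

View pics/w8.png

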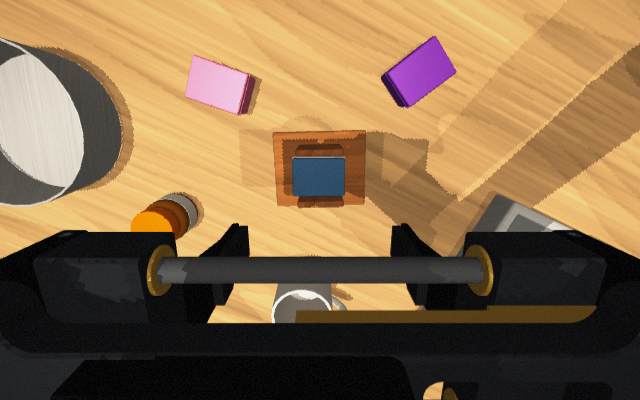

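Emit:
move_arm(series=[[[-0.07,-0.13,5,0,0,0,1],[0,0,5,0,0,0,1],[0,0,5,0,0,0,1],[0,0,3,0,0,0,1],[0,0,2.2,0,0,0,1],[0,0,0,0,0,0,1],[0,0,0,0,0,0,1]]])

```text
time_s: 9.6
tcp_pos: [0.5254, -0.3284, 0.0215]
ee_rot: [[-0.44, 0.898, 0.001], [0.898, 0.44, -0.001], [-0.001, 0.001, -1.0]]
wrist_force: [0.1, -0.1, 0.5]
gripper_width: 1.0
```

```bash
python3 shot.py w9
```

```text
9.6 [ 0.52544268 -0.32844671  0.02149279] [ 0.13694717 -0.08387204  0.4556427 ]
```

View pics/w9.png

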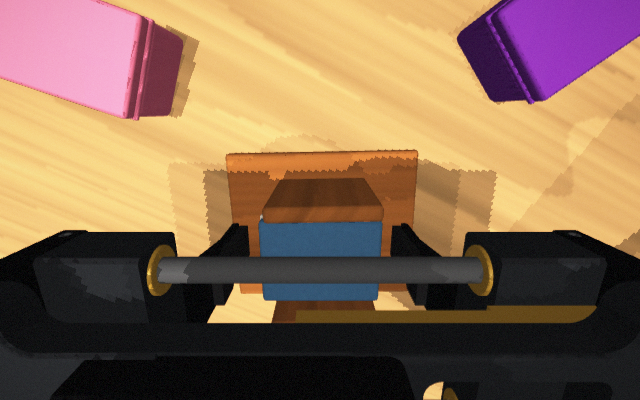

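The fingers straddle the blue dish (lid at 262–382, 222–300), nearly centred. I'll close and lift slightly.

Emit:
move_arm(series=[[[0,0,0.3,0,0,0,0.4],[0,0,0,0,0,0,-1],[0,0,0,0,0,0,-1],[0,0,0,0,0,0,-1],[0,0,0,0,0,0,-1],[0,0,0,0,0,0,-1],[0,0,-0.5,0,0,0,-1],[0,0,-1,0,0,0,-1],[0,0,-2,0,0,0,-1],[0,0,-3,0,0,0,-1],[0,0,0,0,0,0,-1]]])

```text
time_s: 11.02
tcp_pos: [0.5265, -0.3288, 0.0852]
ee_rot: [[-0.44, 0.898, 0.006], [0.898, 0.44, -0.002], [-0.005, 0.004, -1.0]]
wrist_force: [-0.5, 0.3, -4.6]
gripper_width: 0.713
```

```bash
python3 shot.py w10
```

```text
11.025 [ 0.52649138 -0.32883797  0.08523825] [-0.46395949  0.32546998 -4.58999726]
```

View pics/w10.png

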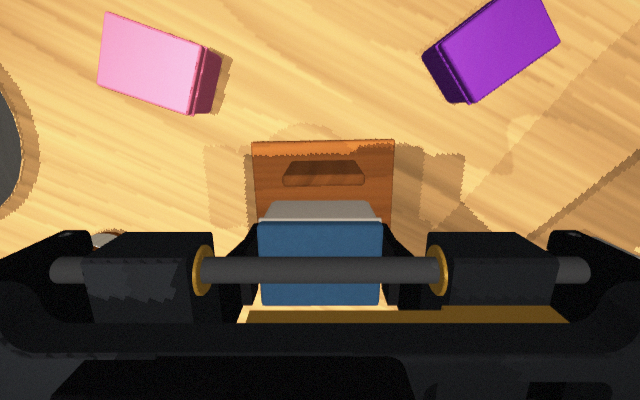

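Emit:
move_arm(series=[[[0,0,-3,0,0,0,-1],[0,0,-4,0,0,0,-1],[0,0,-2,0,0,7.6,-1],[0,0,0,0,0,7.6,-1],[0,0,0,0,0,7.6,-1],[0,0,0,0,0,0,-1],[0,0,0,0,0,0,-1]]])

```text
time_s: 11.95
tcp_pos: [0.5242, -0.3279, 0.1713]
ee_rot: [[-0.059, 0.998, -0.002], [0.998, 0.059, 0.001], [0.001, -0.002, -1.0]]
wrist_force: [-0.2, -0.6, -3.8]
gripper_width: 0.714
```

```bash
python3 -c "
from h import *
plan((.523,.125,.175),93.1)"
```

```text
{'hd': np.float64(93.4), 'shift_now': array([45.22,  2.57, -0.33]), 'turn': array([-0.11, -0.06,  0.3 ]), 'shift_after_turn': array([45.23,  2.33, -0.37])}
```

Emit:
move_arm(series=[[[3,0.1,-0.1,0,0,0,-1],[5.2,0.3,0,0,0,0,-1],[5.2,0.3,0,0,0,0,-1],[5.2,0.3,0,0,0,0,-1],[5.2,0.3,0,0,0,0,-1],[5.2,0.3,0,0,0,0,-1],[5.2,0.3,0,0,0,0,-1],[5.2,0.3,0,0,0,0,-1],[4,0.3,0,0,0,0,-1],[1.8,0.2,0,0,0,0,-1],[0,0,0,0,0,0,-1],[0,0,0,0,0,0,-1]]])

```text
time_s: 13.45
tcp_pos: [0.5253, 0.1237, 0.1733]
ee_rot: [[-0.057, 0.998, -0.001], [0.998, 0.057, -0.001], [-0.001, -0.001, -1.0]]
wrist_force: [0.2, -0.2, -4.1]
gripper_width: 0.716
```

```bash
python3 shot.py w11; python3 -c "
from h import *
plan((.523,.125,.0625),93.1)"
```

```text
13.45 [0.52527402 0.12371206 0.17326389] [ 0.16126566 -0.20046341 -4.13711026]
{'hd': np.float64(93.24), 'shift_now': array([ 0.16, -0.22, 11.09]), 'turn': array([-0.04,  0.02,  0.14]), 'shift_after_turn': array([ 0.16, -0.23, 11.09])}
```

View pics/w11.png

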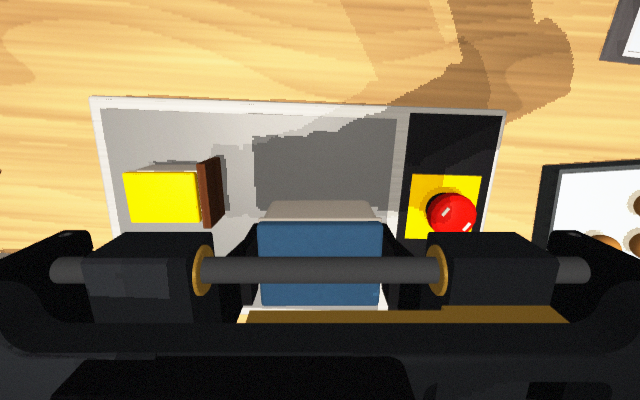

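Emit:
move_arm(series=[[[0,-0.2,3,0,0,0,-1],[0,0,4,0,0,0,-1],[0,0,2,0,0,0,-1],[0,0,1,0,0,0,-1],[0,0,0.5,0,0,0,-1],[0,0,0,0,0,0,-1],[0,0,0.2,0,0,0,-1],[0,0,0.2,0,0,0,-1],[0,0,0,0,0,0,-1]]])

```text
time_s: 14.62
tcp_pos: [0.5235, 0.1246, 0.0646]
ee_rot: [[-0.058, 0.998, 0.0], [0.998, 0.058, 0.0], [0.0, 0.0, -1.0]]
wrist_force: [0.0, -0.4, -3.9]
gripper_width: 0.71
```

Emit:
move_arm(series=[[[0,0,0.1,0,0,0,-1],[0,0,0.1,0,0,0,-1],[0,0,0,0,0,0,-1]]])

```text
time_s: 15.0
tcp_pos: [0.5235, 0.1245, 0.0624]
ee_rot: [[-0.058, 0.998, -0.0], [0.998, 0.058, -0.0], [-0.0, -0.0, -1.0]]
wrist_force: [-0.4, -0.2, -3.0]
gripper_width: 0.705
```

Emit:
move_arm(series=[[[0,0,0.1,0,0,0,-1],[0,0,0.05,0,0,0,-1],[0,0,0,0,0,0,-1]]])

```text
time_s: 15.38
tcp_pos: [0.5237, 0.1246, 0.0618]
ee_rot: [[-0.058, 0.998, 0.001], [0.998, 0.058, 0.0], [0.0, 0.001, -1.0]]
wrist_force: [-2.1, 0.6, 4.6]
gripper_width: 0.708
```

Emit:
move_arm(series=[[[0,0,0,0,0,0,0.6],[0,0,0,0,0,0,1],[0,0,0,0,0,0,1],[0,0,-1,0,0,0,1],[0,0,-4,0,0,0,1],[0,0,-5,0,0,0,1],[0,0,-4,0,0,0,1],[0,0,-2,0,0,-10,1],[0,0,0,0,0,-10,1],[0,0,0,0,0,-10,1],[0,0,0,0,0,-10,1],[0,0,0,0,0,-10,1]]])

```text
time_s: 16.88
tcp_pos: [0.5236, 0.1245, 0.2218]
ee_rot: [[-0.805, 0.593, 0.001], [0.593, 0.805, 0.0], [-0.0, 0.001, -1.0]]
wrist_force: [0.4, 1.1, 0.2]
gripper_width: 1.001
```

Emit:
move_arm(series=[[[0,0,0,0,0,-10,1],[0,0,0,0,0,-10,1],[0,0,0,0,0,-10,1],[0,0,0,0,0,-10,1],[0,0,0,0,0,0,1],[0,0,0,0,0,0,1]]])

```text
time_s: 17.62
tcp_pos: [0.5235, 0.1245, 0.2214]
ee_rot: [[-0.998, -0.055, 0.0], [-0.055, 0.998, 0.0], [-0.0, 0.0, -1.0]]
wrist_force: [-0.9, -0.5, -0.2]
gripper_width: 1.001
```

```bash
python3 shot.py w12; python3 m2.py w12 blue .095
```

```text
17.625 [0.52353619 0.12450076 0.22138253] [-0.91859087 -0.50122464 -0.16473244]
w12 blue (298, 158, 44, 58) ctr [0.5232 0.1246] size [0.0452 0.0608] long hdg 93.2
```

View pics/w12.png

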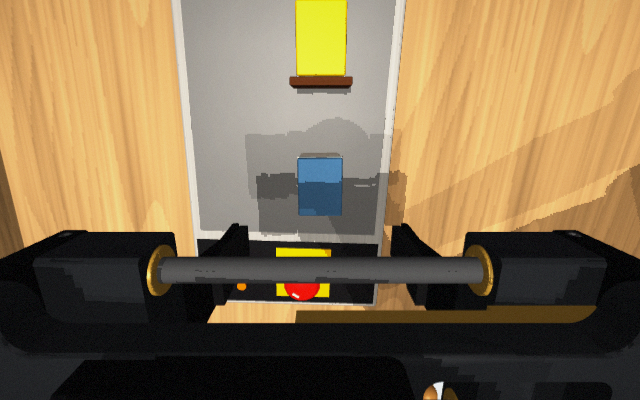

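Emit:
move_arm(series=[[[0,0,5,0,0,0,1],[0,0,5,0,0,0,1],[0,0,4,0,0,0,1],[0,0,2,0,0,0,1],[0,0,0,0,0,0,1],[0,0,0,0,0,0,-1],[0,0,0,0,0,0,-1],[0,0,0,0,0,0,-1],[0,0,0,0,0,0,-1],[0,0,0,0,0,0,-1],[0,0,0,0,0,0,-1],[0,0,0,0,0,0,-1]]])

```text
time_s: 19.18
tcp_pos: [0.5236, 0.1246, 0.0613]
ee_rot: [[-0.998, -0.058, 0.0], [-0.058, 0.998, -0.0], [-0.0, -0.0, -1.0]]
wrist_force: [-1.0, -0.3, 2.2]
gripper_width: 0.524
```

```bash
python3 shot.py w13; python3 -c "
from h import *
plan((.5254,.0561,.0618),183.1)"
```

```text
19.175 [0.52360273 0.12456094 0.06127786] [-0.95108427 -0.32443512  2.17453276]
{'hd': np.float64(-176.69), 'shift_now': array([ 0.22, -6.84, -0.05]), 'turn': array([-0.  ,  0.01,  0.21]), 'shift_after_turn': array([ 0.19, -6.84, -0.05])}
```

View pics/w13.png

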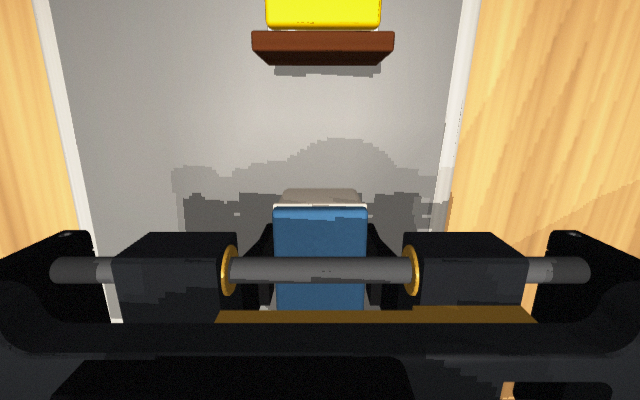

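Emit:
move_arm(series=[[[0,0,-0.5,0,0,0,-1],[0,0,-0.7,0,0,0,-1],[0,-2,0,0,0,0,-1],[0.1,-2,0,0,0,0,-1],[0.1,-1,0,0,0,0,-1],[0,0,0,0,0,0,-1],[0,0,0,0,0,0,-1]]])

```text
time_s: 20.1
tcp_pos: [0.5246, 0.0745, 0.0731]
ee_rot: [[-0.998, -0.057, 0.0], [-0.057, 0.998, 0.0], [-0.0, 0.0, -1.0]]
wrist_force: [0.7, 0.4, -4.5]
gripper_width: 0.527
```

```bash
python3 shot.py w14; python3 -c "
from h import *
plan((.5254,.0561,.0618),183.1)"
```

```text
20.1 [0.52464033 0.07450286 0.07307534] [ 0.69118231  0.4189858  -4.50466105]
{'hd': np.float64(-176.68), 'shift_now': array([ 0.03, -1.87,  1.13]), 'turn': array([0.01, 0.02, 0.22]), 'shift_after_turn': array([ 0.03, -1.87,  1.13])}
```

View pics/w14.png

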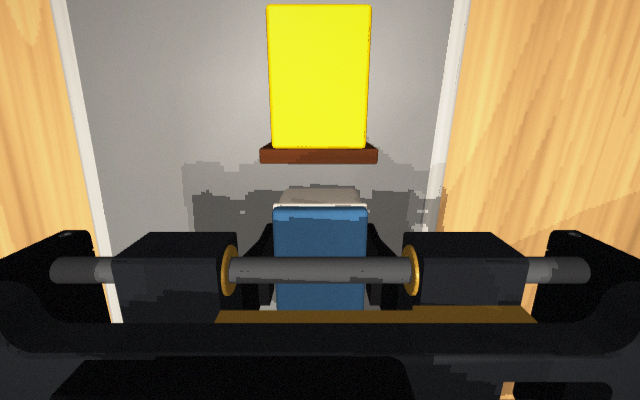

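Run:
```python
from h import *
import pickle
c,s=pickle.load(open("w14.pkl","rb"));M=wcam(c,s);img=c["color"]
hsv=cv2.cvtColor(img,cv2.COLOR_BGR2HSV)
m=cv2.inRange(hsv,(18,200,90),(34,255,255));m[:,:240]=0;m[:,400:]=0;m[170:]=0
b=max(cv2.findContours(m,0,1)[0],key=cv2.contourArea)
W=np.array([wray(c,M,*p[0],.095)[:2] for p in b],np.float32);rc=cv2.minAreaRect(W);print("lid",rc,cv2.boundingRect(b))
n=np.array(rc[0]);a=np.radians(rc[2] if rc[1][0]<rc[1][1] else rc[2]-90);
print(np.degrees(a))
y=np.array([-np.sin(a),np.cos(a)]);
if y[1]<0:y=-y
for d in (.07,.071):print("target",n+d*y)
m=cv2.inRange(hsv,(0,100,20),(14,255,200));m[:,:250]=0;m[:,390:]=0;m[:140]=0;m[185:]=0
ys,xs=np.nonzero(m);print("slat",xs.min(),xs.max(),ys.min(),ys.max())
# top front edge & bottom of slat
for u in (290,350):
  col=np.nonzero(m[:,u])[0];print(u,col.min(),col.max(),wray(c,M,u,col.min(),.09)[:2],wray(c,M,u,col.max(),.09)[:2],wray(c,M,u,col.max(),.05)[:2])
# blue front edge
bs,_=blob(img,"blue");print(cv2.boundingRect(bs[0]))
zl=s["tcp_pos"][2]+.0333
for u,v in ((275,207),(367,207)):print(wray(c,M,u,v,zl))
cv2.imwrite("pics/w14c.png",cv2.resize(img[130:230,240:400],None,fx=5,fy=5))
```

```text
lid ((0.5300450921058655, -0.013925157487392426), (0.0453573502600193, 0.061119064688682556), 3.1800622940063477) (266, 4, 106, 145)
3.1800622940063477
target [0.52616191 0.05596705]
target [0.52610643 0.05696551]
slat 259 377 143 163
290 149 163 [0.54237268 0.01845352] [0.5421644  0.02554411] [0.54592388 0.03265507]
350 149 163 [0.51230122 0.01672082] [0.51168929 0.02378683] [0.50708402 0.03041545]
(272, 207, 96, 50)
[0.54707275 0.0439706  0.10637534]
[0.50376847 0.04146735 0.10637534]
```

View pics/w14c.png

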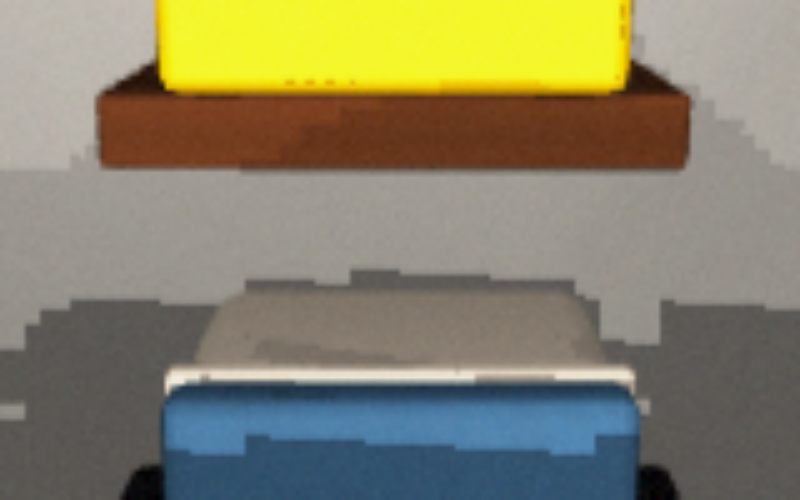

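Emit:
move_arm(series=[[[-0.05,-0.9,0,0,0,0,-1],[0,-0.6,0,0,0,0,-1],[0,-0.25,0.3,0,0,0,-1],[0,0,0.5,0,0,0,-1],[0,0,0.2,0,0,0,-1],[0,0,0,0,0,0,-1],[0,0,0,0,0,0,-1]]])

```text
time_s: 21.02
tcp_pos: [0.526, 0.0572, 0.0631]
ee_rot: [[-0.998, -0.058, 0.0], [-0.058, 0.998, 0.0], [-0.0, 0.0, -1.0]]
wrist_force: [0.1, -0.2, -2.8]
gripper_width: 0.525
```

```bash
python3 shot.py w15; python3 -c "
from h import *
plan((.5261,.0571,.0618),183.1)"
```

```text
21.025 [0.5260491  0.05721993 0.06310802] [ 0.07661506 -0.23957203 -2.84137246]
{'hd': np.float64(-176.68), 'shift_now': array([ 0.  , -0.01,  0.14]), 'turn': array([0.  , 0.02, 0.22]), 'shift_after_turn': array([ 0.  , -0.01,  0.14])}
```

View pics/w15.png

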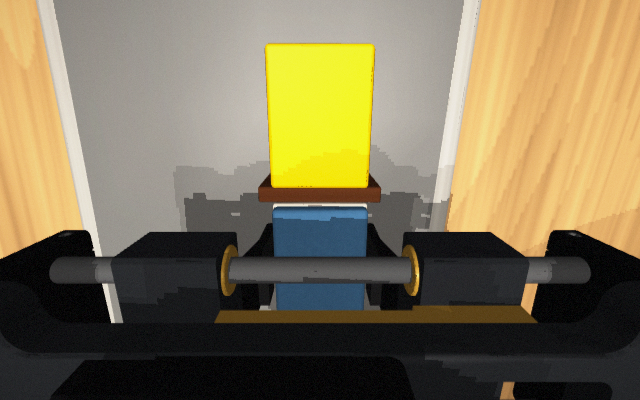

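Run:
```python
from h import *
import pickle
c,s=pickle.load(open("w15.pkl","rb"));M=wcam(c,s);img=c["color"]
hsv=cv2.cvtColor(img,cv2.COLOR_BGR2HSV)
print([ (v,tuple(int(x) for x in img[v,300])) for v in range(184,212)])
for v in (188,203,204,206,207):print(v,wray(c,M,320,v,.095)[1].round(4),wray(c,M,320,v,.09)[1].round(4))
```

```text
[(184, (0, 230, 244)), (185, (12, 226, 245)), (186, (0, 202, 242)), (187, (0, 163, 213)), (188, (22, 64, 104)), (189, (30, 58, 110)), (190, (28, 52, 104)), (191, (29, 51, 104)), (192, (29, 55, 107)), (193, (28, 52, 102)), (194, (30, 55, 104)), (195, (26, 52, 101)), (196, (25, 50, 99)), (197, (22, 50, 98)), (198, (25, 51, 101)), (199, (22, 50, 103)), (200, (27, 56, 101)), (201, (36, 57, 94)), (202, (78, 90, 105)), (203, (138, 152, 166)), (204, (198, 218, 230)), (205, (208, 227, 235)), (206, (141, 140, 136)), (207, (75, 53, 31)), (208, (82, 62, 37)), (209, (100, 73, 45)), (210, (127, 98, 60)), (211, (149, 110, 64))]
188 0.0166 0.0179
203 0.0239 0.0255
204 0.0244 0.026
206 0.0254 0.0271
207 0.0259 0.0276
```

Emit:
move_arm(series=[[[0,0,0.1,0,0,0,-1],[0,0,0.1,0,0,0,-1],[0,0,0,0,0,0,-1],[0,0,0,0,0,0,-1]]])

```text
time_s: 21.58
tcp_pos: [0.526, 0.0571, 0.0613]
ee_rot: [[-0.998, -0.058, 0.0], [-0.058, 0.998, 0.0], [-0.0, 0.0, -1.0]]
wrist_force: [-0.7, 0.6, -0.4]
gripper_width: 0.524
```

Emit:
move_arm(series=[[[0,0,0.1,0,0,0,-1],[0,0,0,0,0,0,-1],[0,0,0,0,0,0,0.3],[0,0,0,0,0,0,1],[0,0,0,0,0,0,1],[0,0,0,0,0,0,1],[0,0,-1,0,0,0,1],[0,0,-4,0,0,0,1],[0,0,-5,0,0,0,1],[0,0,-5,0,0,0,1],[0,0,0,0,0,0,1],[0,0,0,0,0,0,1]]])

```text
time_s: 23.08
tcp_pos: [0.5255, 0.057, 0.2102]
ee_rot: [[-0.998, -0.057, 0.0], [-0.057, 0.998, 0.001], [-0.0, 0.001, -1.0]]
wrist_force: [-1.7, 1.0, -0.3]
gripper_width: 1.0
```

```bash
python3 shot.py w16
cat > fin.py <<'E'
from h import *
import pickle,sys
c,s=pickle.load(open(sys.argv[1]+".pkl","rb"));M=wcam(c,s);img=c["color"]
hsv=cv2.cvtColor(img,cv2.COLOR_BGR2HSV)
res=[]
for lo,hi in (((18,200,90),(34,255,255)),((95,100,40),(115,255,255))):
    m=cv2.inRange(hsv,lo,hi);m[232:]=0;m[:,:250]=0;m[:,400:]=0
    b=max(cv2.findContours(m,0,1)[0],key=cv2.contourArea)
    W=np.array([wray(c,M,*p[0],.095)[:2] for p in b],np.float32);rc=cv2.minAreaRect(W)
    a=rc[2] if rc[1][0]<rc[1][1] else rc[2]-90
    print(rc,cv2.boundingRect(b),a);res.append((np.array(rc[0]),a))
a=np.radians(res[0][1]);R=np.array([[np.cos(a),np.sin(a)],[-np.sin(a),np.cos(a)]])
print("dish in neighbour",R@(res[1][0]-res[0][0]),res[1][1]-res[0][1])
E
python3 fin.py w16
```

```text
23.075 [0.52549227 0.05701322 0.21020878] [-1.71864926  1.02511213 -0.30388981]
((0.5300421118736267, -0.013897709548473358), (0.04541867598891258, 0.06087248772382736), 3.2836930751800537) (294, 81, 50, 69) 3.2836930751800537
((0.5257529616355896, 0.056873124092817307), (0.04540426284074783, 0.059756405651569366), 3.3003695011138916) (296, 160, 47, 59) 3.3003695011138916
dish in neighbour [-0.00022836  0.07090032] 0.01667642593383789
```

View pics/w16.png

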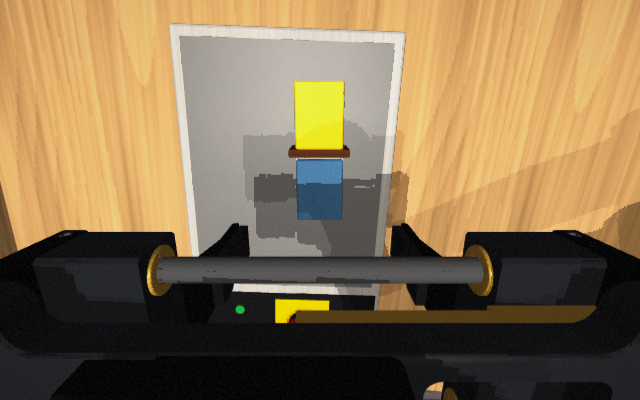

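Emit:
move_arm(series=[[[-0.5,4.5,0,0,0,0,1],[-0.6,5,0,0,0,0,1],[-0.6,5,0,0,0,0,1],[-0.6,4.8,0,0,0,0,1],[0,0,2,0,0,0,1],[0,0,0,0,0,0,1],[0,0,0,0,0,0,1]]])

```text
time_s: 24.0
tcp_pos: [0.5378, 0.2505, 0.1898]
ee_rot: [[-0.998, -0.057, -0.001], [-0.057, 0.998, -0.001], [0.001, -0.001, -1.0]]
wrist_force: [-0.3, -0.0, 0.8]
gripper_width: 1.0
```

```bash
python3 shot.py w17; python3 m2.py w17 red .078;python3 -c "
from h import *
plan((.5373,.2515,.055),183.1)"
```

```text
24.0 [0.5378408  0.25050659 0.18979041] [-0.31895158 -0.04843749  0.75605906]
w17 red (298, 170, 43, 42) ctr [0.538  0.2504] size [0.0416 0.0418] long hdg 93.3
{'hd': np.float64(-176.73), 'shift_now': array([ 0.08,  0.1 , 13.53]), 'turn': array([-0.02,  0.02,  0.17]), 'shift_after_turn': array([ 0.07,  0.1 , 13.53])}
```

View pics/w17.png

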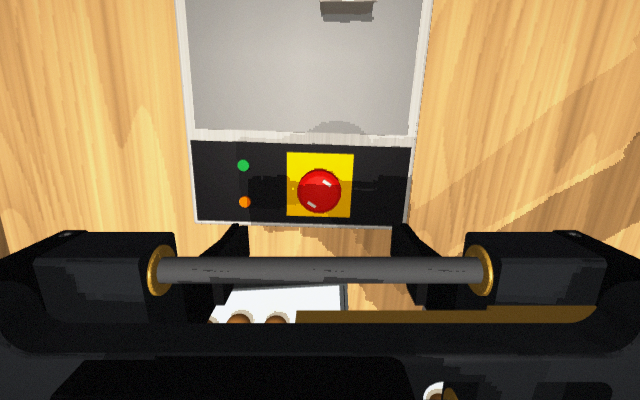

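Emit:
move_arm(series=[[[0,0.05,4,0,0,0,1],[0,0,4,0,0,0,1],[0,0,3,0,0,0,1],[0,0,1.5,0,0,0,1],[0,0,0.8,0,0,0,1],[0,0,0,0,0,0,1],[0,0,0,0,0,0,1]]])

```text
time_s: 24.92
tcp_pos: [0.5385, 0.2521, 0.0583]
ee_rot: [[-0.998, -0.058, 0.002], [-0.058, 0.998, 0.001], [-0.002, 0.001, -1.0]]
wrist_force: [-0.8, -0.3, 0.7]
gripper_width: 1.003
```

```bash
python3 shot.py w18
```

```text
24.925 [0.53851569 0.25207186 0.05829402] [-0.7613906  -0.2524967   0.67682235]
```

View pics/w18.png

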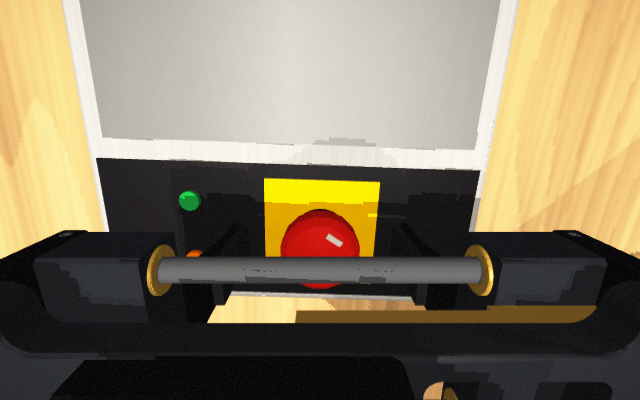

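Emit:
move_arm(series=[[[0,-0.08,0.3,0,0,0,1],[0,0,0,0,0,0,-1],[0,0,0,0,0,0,-1],[0,0,0,0,0,0,-1],[0,0,0,0,0,0,-1],[0,0,0,0,0,0,-1],[0,0,0,0,0,0,-1],[0,0,0,0,0,0,-1]]])

```text
time_s: 25.98
tcp_pos: [0.5385, 0.251, 0.0542]
ee_rot: [[-0.998, -0.058, 0.001], [-0.058, 0.998, 0.001], [-0.001, 0.001, -1.0]]
wrist_force: [3.6, -0.4, -2.3]
gripper_width: 0.488
```

Emit:
move_arm(series=[[[0,0,-0.1,0,0,6,-1],[0,0,-0.1,0,0,6,-1],[0,0,-0.1,0,0,6,-1],[0,0,-0.1,0,0,6,-1],[0,0,-0.1,0,0,6,-1],[0,0,-0.1,0,0,6,-1],[0,0,-0.1,0,0,6,-1],[0,0,-0.1,0,0,6,-1],[0,0,0,0,0,0,-1]]])

```text
time_s: 27.1
tcp_pos: [0.5383, 0.2511, 0.0626]
ee_rot: [[-0.712, 0.702, 0.001], [0.702, 0.712, 0.001], [-0.0, 0.002, -1.0]]
wrist_force: [1.5, 1.1, 1.3]
gripper_width: 0.485
```

```bash
python3 shot.py w19
python3 - <<'E'
from h import *
c=r.capture("side");cv2.imwrite("pics/s19.png",cv2.resize(c["color"][270:380,210:370],None,fx=5,fy=5));
E
```

```text
27.1 [0.53832496 0.2511139  0.06255595] [1.51548736 1.13192894 1.2695468 ]
```

View pics/w19.png

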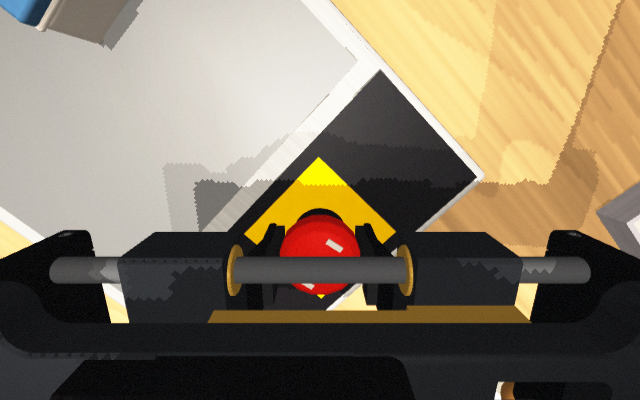

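View pics/s19.png

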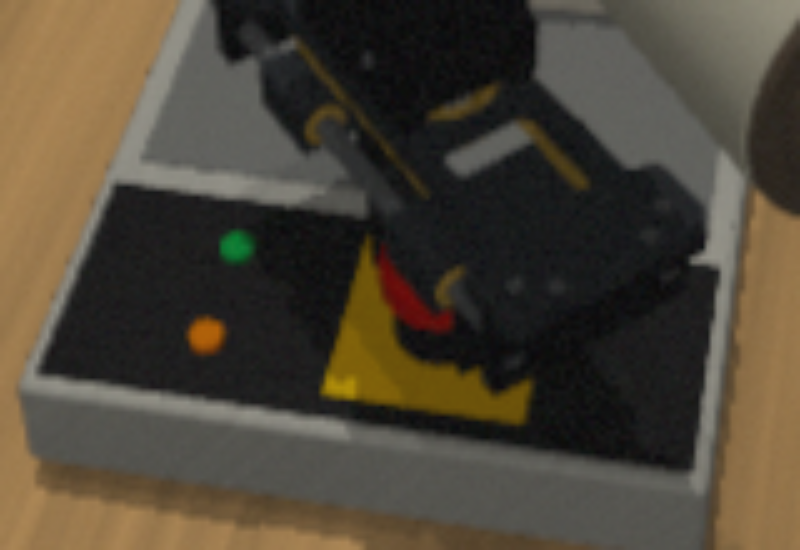

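Emit:
move_arm(series=[[[0,0,-0.1,0,0,5,-1],[0,0,0,0,0,0,-1],[0,0,0,0,0,0,0.3],[0,0,0,0,0,0,1],[0,0,0,0,0,0,1],[0,0,0,0,0,0,1],[0,0,-3,0,0,0,1],[0,0,-5,0,0,0,1],[0,0,-5,0,0,0,1],[0,0,-2,0,0,0,1],[0,0,0,0,0,0,1]]])

```text
time_s: 28.58
tcp_pos: [0.5384, 0.2513, 0.2149]
ee_rot: [[-0.647, 0.762, 0.003], [0.762, 0.647, 0.003], [0.0, 0.004, -1.0]]
wrist_force: [0.2, 1.0, -0.5]
gripper_width: 0.996
```

```bash
python3 shot.py w20; python3 m2.py w20 red .088
python3 - <<'E'
from h import *
c=r.capture("side");cv2.imwrite("pics/s20.png",c["color"]);bs,_=blob(c["color"],"red");print([cv2.boundingRect(b) for b in bs])
cv2.imwrite("pics/s20c.png",cv2.resize(c["color"][280:380,210:370],None,fx=5,fy=5))
c=r.capture("top");cv2.imwrite("pics/t20.png",c["color"]);
print(r.sense()["time_s"])
E
```

```text
28.575 [0.53836852 0.25127957 0.21486011] [ 0.21442612  0.95007709 -0.52313155]
w20 red (299, 165, 42, 42) ctr [0.5375 0.2513] size [0.0427 0.0423] long hdg 13.5
[(286, 312, 25, 24)]
28.725
```

View pics/s20.png

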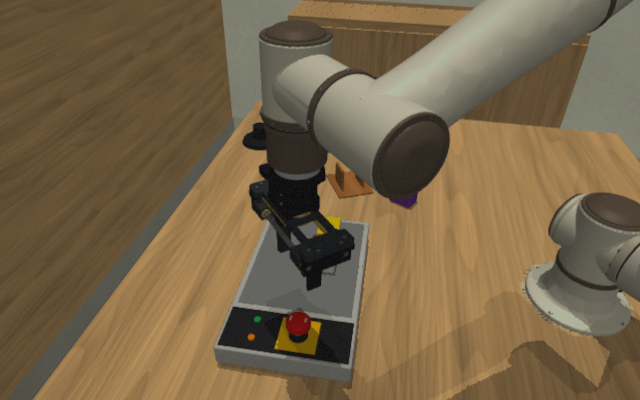

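View pics/s20c.png

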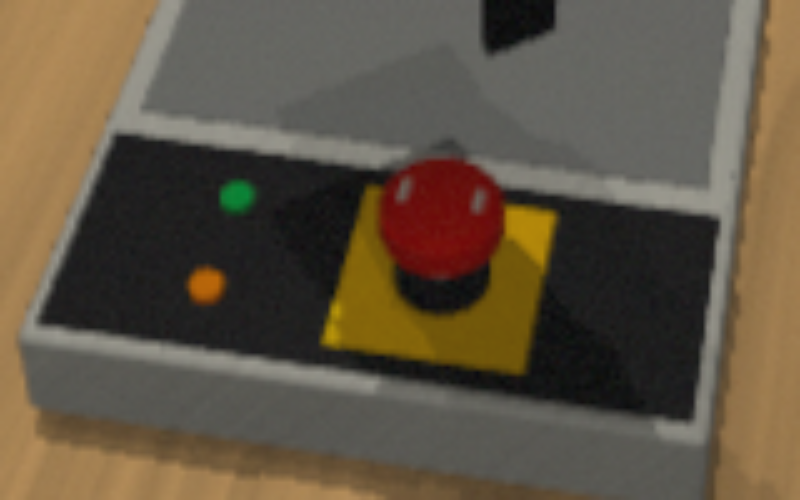

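The cap's bounding box starts at row 312 again, as at the start, so it is fully up. I'll check the dishes once more before handing in.

Run:
```python
import cv2;a=cv2.imread("pics/t20.png");cv2.imwrite("pics/t20c.png",cv2.resize(a[140:260,170:330],None,fx=5,fy=5))
```

```text
(no output)
```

View pics/t20c.png

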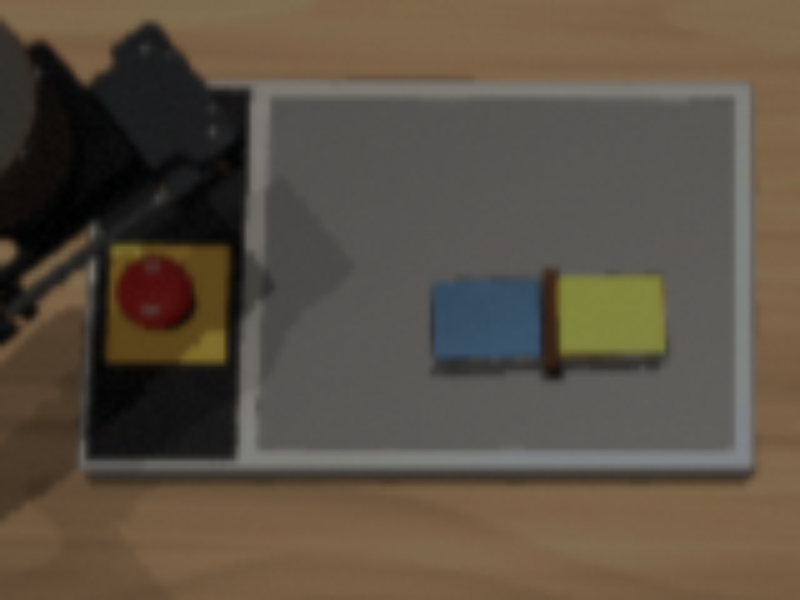

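View pics/w20.png

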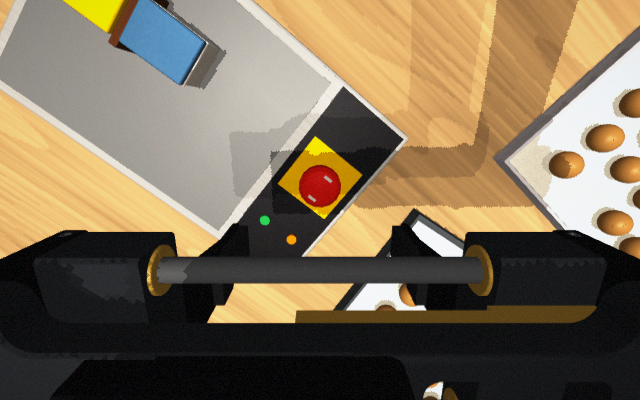

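Top view crop: the blue and yellow lids are in line with the slat between them, and the arm is clear of everything. Handing in.

```bash
python3 -c "
from station import r
print(r.finish_job(), r.sense()['time_s'])"
```

```text
the job is handed in; nothing more can be done
the job is handed in; nothing more can be done
```

The job is done and handed in; the clock stood at 28.7 s of the 72 s allowed just before. I pushed the stop down until it latched and lifted the blue-lidded dish out of the carrier by its ends. I set it down on the plate, took it again by its sides and placed it against the slat. Then I turned the stop about 53° clockwise, let go, and it sprang up.

What the last checks showed:
- **Dish placement:** measured by the wrist camera right after release, the dish is at x = -0.2 mm, y = +70.9 mm in the yellow-lidded dish's frame, turned 0.02° from it. I did not measure it again after turning the stop; the last top view still shows both dishes in line with the slat between them.
- **Yellow-lidded dish:** its measured position stayed within 1 mm.
- **Stop:** in the side view the cap is back at its starting row (312; it was at 316 when latched), so it is fully up.
- **Mug and jar:** I kept the arm clear of both but did not measure them again at the end.

No check failed. The cameras disagreed by up to about 3 mm on absolute positions, so I used the wrist camera's relative measurements for the placing.

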